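Refit the hot plate's control knob

ROBOT

A 6-joint arm with a two-finger parallel gripper is mounted at the origin on a cart in front of the work surface, level with it; the furniture and walls round the work are solid. World frame = base frame: x ahead of the robot, y to its left, z up, the work surface at z = 0. Lengths are in m, angles in degrees, forces in N, time in s.
With the tool pointing down it reaches from about 0.275 to 0.725 m from the base axis. Payload 15.9 kg.
Tool frame: the origin (TCP) lies midway between the tips of the shut fingers; the grasp point (between the pads) lies 19 mm behind it; x points along the fingers, z is the direction in which the jaws open and shut, and the axes are right-handed (so a half turn about x gives the same grasp; the last joint's range is limited). The gripper opens to 85 mm and grips with 20 to 120 N. Pads are 22 mm wide; open, the fingers measure 114 mm over their backs; the gripper's body (76 mm by 85 mm) begins 54 mm behind the grasp point. The pads swing forward as they close: fully open they stand 13 mm farther back than shut.
Start: joints at [67.895, 12.198, -1.971, 75.831, 0, 90], TCP at [0.188, 0.463, 0.2] pointing down, gripper open.
Joint ranges: [-170.91, 170.91], [-42.67, 98.43], [-65.05, 77.54], [-120.47, 116.71], [-90, 82.35], [-180, 180]. Speed limits (degrees/s): [108.29, 108.29, 136.94, 147.25, 180, 180].

INTERFACE

Orientations are given as a 3x3 rotation matrix whose columns are the frame's x, y, z axes.
In Python, from cell import robot gives the robot as it stands.
- The arm moves only by the tool carry_out, never from a script. Its argument "steps" is a list that holds one entry, the list of rows, each a list of 7 numbers: the shift along the tool's x, y, z in mm, then the turn, a rotation vector about the tool's x, y, z in degrees, then the opening, from 0 (shut) to 1 (fully open). In form: [[[dx, dy, dz, ax, ay, az, grip], ...]]. A call has exactly 8 rows; each row shifts and turns the commanded pose from where the row before left it, along the tool's axes as they then stand; what a row does not reach is not made up. A row lasts 1/8 s, in which the tool goes at most 62.5 mm and 10.7 degrees, less where a joint would pass 70% of its speed; a pose out of reach is approached as far as the arm can. A call is refused whole if a number of a shift passes 62.5 or a number of a turn 10.7, either way. A call with a gripper value outside its range is refused whole. The fingers move at their own pace and stop on an object; the grip force is fixed at half the most. Time passes only in rows, so rows that do not move let the fingers close, or fill a call up. It gives the time, the measured TCP pose, the force and the opening at its end, in the units of the state.
- robot.get_obs(): the state, without advancing time (a new reading comes with each control period).
- robot.capture(name): name is "scene" or "side" or "wrist"; returns the picture (420x560x3 uint8, blue, green, red); there is no depth.
- robot.camera_params(name): a dict with "fx", "fy", "cx", "cy" (pixels), "k1" (the pictures are not rectified: a ray, as slopes to the right and down, at radius r is drawn at 1 + k1 r^2 times it, then the intrinsics apply), "R" (3x3) and "t" (3): a world point X has camera coordinates R X + t. Camera axes: x right, y down, z forward; pixel columns grow to the right and rows downward; lengths in m; the calibration is good to about 2 mm. A picture is of the moment at which its call begins: read the wrist's pose just before it. camera_params takes no time and is no camera call; for the wrist camera it gives the pose at the moment of the call.
- robot.sign_off(): hands the job in, once; it reports no verdict.
The state is a dict: "time": time; "joints": joint angles; "joint_vel": joint speeds; "joint_efforts": joint torques, N m; "tool_pos": TCP position; "tool_rot": TCP orientation; "wrist_force": force on the tool from outside, world axes, zero at the start; "moment": the same for the moment, N m; "gripper_width": opening from 0.0 (shut) to 1.0 (fully open).
Only numpy, scipy, OpenCV 4.12 (cv2) and the standard library are available. Lean on these libraries where they do the work, as an engineer would, in place of code of your own. Each camera call takes 0.05 s, during which the arm holds its last target.

TASK

First slide the hot plate's slide switch along its track to the off mark, so that the line on its grip is level with the two ticks beside the track. Then pick up the loose control knob, turn it so that its D-shaped socket matches the D-shaped spindle, push it fully home on the spindle and press it down against the spindle's spring to the stop. Finish while still gripping the knob and keeping it pressed down, so that I can tighten its screw; leave the shaker, glass cup and teaspoon where they are.

Things in the scene. Friction and masses are not known exactly. Their poses are not given: they have to be found in the camera images.
- cooker: White table-top hot plate, fixed, 280 (x) x 260 (y) mm, top face 55 mm above the worktop; dark round plate 170 mm across, 12 mm high, centred at own x = +35 mm. Origin: centre of its underside. Its -x side faces the robot and bears the control strip: slide switch to the robot's right (own x = -100, y = -90 to -20 mm), spindle to the left (own x = -100, y = +65 mm).
- slide_switch (a joint): Position of the slide switch along its straight track in m, 0 at the end on the robot's right (cooker's -y), 0.070 at the other end; grows along the cooker's own +y. The off mark is at 0.045. About 1.5 N moves it and it stays where it is left.
- slide_grip (a point): Black slide switch grip, 22 mm along the cooker's x, 12 mm along its y (the sliding direction), 19 mm high, with a white line across its top. The point is its centre, 12 mm above the hot plate's top face (the grip reaches 21 mm above that face). Axes as the cooker's.
- off_mark (a point): The off mark: a pair of black ticks on the hot plate's top face, one on each side of the track. The point is midway between them, on the top face; the grip is off when its centre is above this point.
- shaft_tip (a point): Centre of the top end of the upright steel spindle, on its axis, 22 mm above the hot plate's top face. D section: 18 mm diameter with a flat 3 mm from the axis that faces this point's own +x; its top edge has a 1.2 mm bevel all round. A 1.5 mm collar 30 mm across lies round its foot. It does not turn; it can be pushed straight down 5 mm against a spring.
- shaft (a joint): How far the spindle is pushed down, m: 0 free, 0.005 at the stop. The spring pushes back with about 3 N at the start and 8 N at the stop.
- knob_grip (a point): Point on the axis of the loose black control knob, in its bar grip, 28 mm above its underside; z up. The knob, about 60 g, stands upright on the worktop, socket down. The bar grip to take it by is 42 mm long (own x), 13 mm wide (own y) and reaches from 16 to 37 mm above the underside, with a white line on the top of its +x half.
- knob_socket (a point): Centre of the ceiling of the knob's socket, on its axis, 14 mm above the underside, axes as the knob's. The D socket is open below, 14 mm deep, with 0.8 mm clearance all round the spindle. Fully home, this point meets the spindle's tip and the skirt is 8 mm above the hot plate's top face, 3 mm when pressed to the stop.
- knob: The same knob; origin at the centre of its underside, axes as knob_grip. Below the bar grip is a round skirt 46 mm across, 16 mm high; a small pointer tab stands out of the skirt on the knob's own +x side, to 32 mm from the axis. The flat of the D socket is on this +x side (that of the pointer tab and the white line).
- shaker: Bystander: small glass shaker with a grey cap, 44 mm across, 90 mm high, origin at the centre of its underside.
- glass_cup: Bystander: clear glass cup, 72 mm across, 62 mm high, origin at the centre of its underside.
- teaspoon: Bystander: metal teaspoon lying flat, 137 x 28 mm, origin at the centre of its underside.
Things that resemble listed ones, but are neither listed nor needed, are in the scene too. Of the things that look like the knob, the smallest one is meant.

How it is judged (in metres and radians):
On the way, in this order (a step that is already met when the one before it is completed fails the run):
1. the slide switch is at the off mark (within 5 mm) (value of joint slide_switch between 0.04 and 0.05 m), for 0.3 s.
2. the knob is held up clear of the worktop (underside more than 30 mm up) (height (world z) of knob above 0.03 m and contact force between the fingers and knob above 1 N), for 0.2 s.
3. the knob is home on the spindle (socket ceiling within 3 mm of the tip) (distance between knob_socket and shaft_tip below 0.003 m and angle between the x axis of knob and the x axis of shaft_tip, either way round below 0.35 rad), for 0.1 s.
At the end, for the whole second after the job is handed in: Knob home on the spindle (socket ceiling within 3 mm of the tip, within 0.35 rad of the D, upright within 0.12 rad), gripped with over 2 N, spindle held down over 3.5 of its 5 mm, knob not resting on the hot plate, slide switch within 5 mm of the off mark (all of step 1 and all of step 3 and angle between knob's own z axis and vertical below 0.12 rad and value of joint shaft above 0.0035 m and contact force between the fingers and knob above 2 N and contact force between knob and cooker below 0.5 N); the arm keeps its last pose, push and grip.
It fails at once if the shaker is moved more than 30 mm (distance of shaker from where it was at the start of the episode above 0.03 m).
It fails at once if the glass cup is moved more than 30 mm (distance of glass_cup from where it was at the start of the episode above 0.03 m).
It fails at once if the teaspoon is moved more than 30 mm (distance of teaspoon from where it was at the start of the episode above 0.03 m).
It also fails if it takes over 54 s, if anything falls off the work surface, if the arm or the gripper's body presses on something with over 40 N, if the wrist force passes 120 N, or if a joint passes its speed limit or range.

## Working session

There is one attempt and no reset: what is moved stays moved. The work goes in short steps, Python scripts to look and compute and a tool call to move; the robot and the scene stay as the last step left them, time stands still between calls to the robot, and variables do not carry over. Pictures are saved under pics/ and viewed, and the job is handed in when it is done.

Besides the shell and the picture viewer there is one more tool, called after "Emit:" by a JSON object that holds its "name" and its "arguments". carry_out: Moves the arm, as the interface text tells. Its arguments: {"type":"object","properties":{"steps":{"type":"array"}},"required":["steps"]}

```bash
mkdir -p pics; ls; cat > h.py <<'E'
import numpy as np, cv2, json
from cell import robot
def snap(n,f):
    p=robot.camera_params(n); im=robot.capture(n); cv2.imwrite('pics/%s.png'%f,im)
    json.dump({k:(np.asarray(v).tolist()) for k,v in p.items()},open('pics/%s.json'%f,'w')); return im,p
def load(f):
    p=json.load(open('pics/%s.json'%f)); return cv2.imread('pics/%s.png'%f),p
def K(p): return np.array([[p['fx'],0,p['cx']],[0,p['fy'],p['cy']],[0,0,1.]])
def ray(p,uv):
    d=np.array([p['k1'],0,0,0,0.])
    q=cv2.undistortPoints(np.array([[uv]],float),K(p),d)[0,0]
    R=np.array(p['R']);t=np.array(p['t'])
    return -R.T@t, R.T@np.array([q[0],q[1],1.])
def onz(p,uv,z):
    c,d=ray(p,uv); return c+d*(z-c[2])/d[2]
def tri(*pu):
    A=np.zeros((3,3));b=np.zeros(3);L=[]
    for p,uv in pu:
        c,d=ray(p,uv);d=d/np.linalg.norm(d);M=np.eye(3)-np.outer(d,d);A+=M;b+=M@c;L.append((c,M))
    X=np.linalg.solve(A,b); return X,[float(np.linalg.norm(M@(X-c))) for c,M in L]
def proj(p,X):
    r,_=cv2.Rodrigues(np.array(p['R']))
    return cv2.projectPoints(np.array(X,float).reshape(-1,1,3),r,np.array(p['t']),K(p),np.array([p['k1'],0,0,0,0.]))[0].reshape(-1,2)
E
python3 - <<'E'
from h import *
for n in ['scene','side','wrist']:
    im,p=snap(n,n+'0'); R=np.array(p['R']);print(n,p['fx'],p['k1'],-R.T@np.array(p['t']),R[2])
print(robot.get_obs())
E
```

```text
pics
scene 485.17078272304076 -0.039693822891457856 [0.07666219 0.89515103 0.71826531] [ 0.42564395 -0.70748637 -0.5641722 ]
side 441.7333148618301 -0.048290652973623005 [ 0.13186108 -1.00945981  0.76584879] [ 0.31616466  0.79804094 -0.51300153]
wrist 341.45425021235513 -0.03144741327903557 [0.11940696 0.49044123 0.37385287] [ 0.27189406 -0.11203409 -0.95578344]
{'time': 0.15, 'joints': array([ 6.78940900e+01,  1.22183965e+01, -1.99764543e+00,  7.58312805e+01,
        4.68049067e-04,  8.99993151e+01]), 'joint_vel': array([ 0.07041253, -0.0438006 ,  0.15332608, -0.06071871,  0.05196061,
       -0.03897487]), 'joint_efforts': array([-1.92947768e-04, -6.86409760e+01,  4.87252378e+01,  1.29741681e-02,
        4.01182524e-05,  1.64504468e-05]), 'tool_pos': array([0.18805408, 0.46299189, 0.19954543]), 'tool_rot': array([[-3.18383386e-04, -9.26494315e-01,  3.76308627e-01],
       [-7.62144180e-04,  3.76308761e-01,  9.26494002e-01],
       [-9.99999659e-01,  8.17886817e-06, -8.25932708e-04]]), 'wrist_force': array([ 0.67920561, -0.01554261, -0.23208875]), 'moment': array([ 0.01465476,  0.01154791, -0.00365683]), 'gripper_width': 1.0015051369447043}
```

View pics/scene0.png

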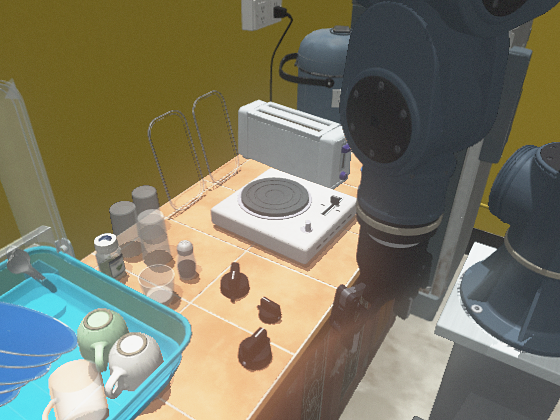

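View pics/side0.png

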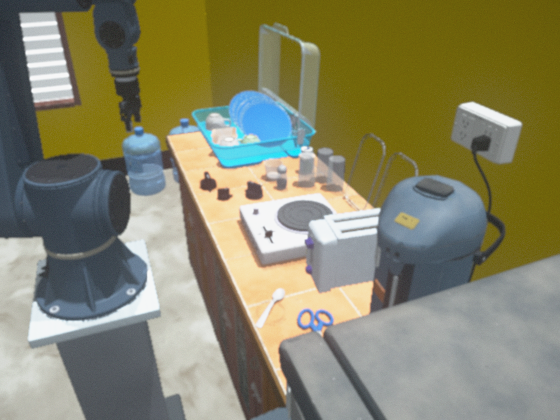

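View pics/wrist0.png

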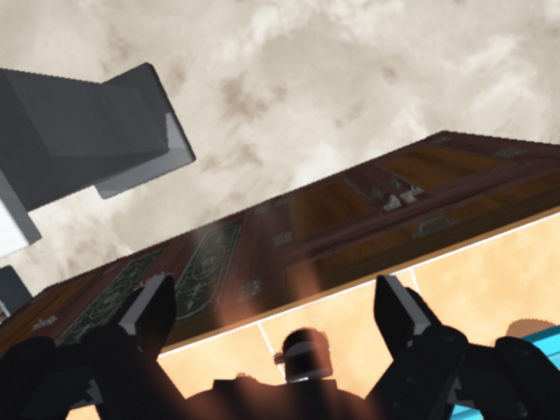

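The scene view shows three knob-like things at about (234,281), (269,309) and (255,348). The middle one is the smallest, so it fits the description. In the side view they are at (255,190), (224,194) and (208,181). The hot plate's spindle is at (307,227) and its switch at (332,202) in the scene view. I'll enlarge these to confirm.

```bash
python3 - <<'E'
from h import *
a,p=load('scene0');b,q=load('side0')
c1=cv2.resize(a[255:375,205:305],(400,480),interpolation=cv2.INTER_CUBIC)
c2=cv2.resize(b[165:215,190:280],(400,222),interpolation=cv2.INTER_CUBIC)
c3=cv2.resize(a[160:270,205:365],(400,275),interpolation=cv2.INTER_CUBIC)
c4=cv2.resize(b[190:265,235:345],(400,273),interpolation=cv2.INTER_CUBIC)
o=np.zeros((560,800,3),np.uint8);o[:480,:400]=c1;o[:222,400:]=c2;o[275:548,400:]=c4
cv2.imwrite('pics/crop0.png',o);cv2.imwrite('pics/crop1.png',cv2.resize(a[160:270,205:365],(800,550),interpolation=cv2.INTER_CUBIC))
for n,u,v in [('A',(234,281),(255,190)),('B',(269,309),(224,194)),('C',(255,348),(208,181)),('spindle',(307,225),(256,212)),('switch',(334,200),(268,232))]:
    print(n,tri((p,u),(q,v)))
E
```

```text
A (array([0.54859518, 0.29126724, 0.02071471]), [0.0019424195648556821, 0.0019424195648558337])
B (array([0.44393755, 0.31552265, 0.01450385]), [8.52727987413676e-05, 8.527279874131704e-05])
C (array([0.41061139, 0.41661303, 0.02216751]), [0.0013799461202447, 0.0013799461202447137])
spindle (array([0.48611241, 0.08578465, 0.0633501 ]), [0.0010839583453425, 0.0010839583453427406])
switch (array([ 0.47908901, -0.03728624,  0.06828433]), [6.041067609350981e-05, 6.0410676093496556e-05])
```

View pics/crop0.png

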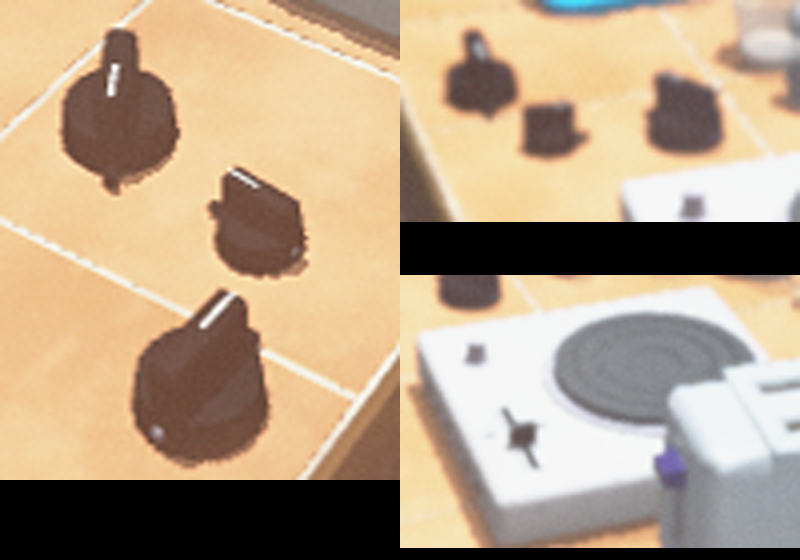

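View pics/crop1.png

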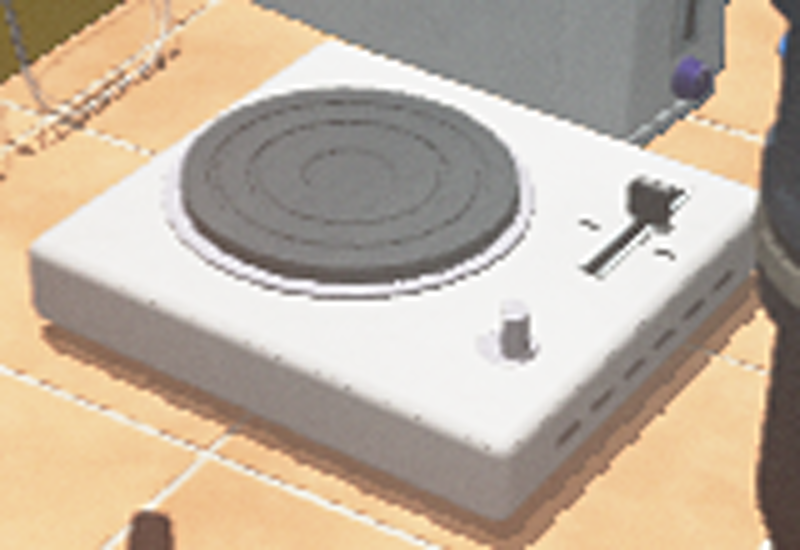

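The crop confirms it: A (234,281) and C (255,348) have much wider skirts. B (269,309) is the smallest of the three, with its tab and white line towards the upper left. I'll move the wrist camera over B.

Emit:
{"name": "carry_out", "arguments": {"steps": [[[0,-51,-12,0,0,0,1],[0,-51,-12,0,0,0,1],[0,-51,-12,0,0,0,1],[0,-51,-12,0,0,0,1],[0,-50,-14,0,0,0,1],[0,0,0,0,0,0,1],[0,0,0,0,0,0,1],[0,0,0,0,0,0,1]]]}}

```text
time: 1.15
tool_pos: [0.3994, 0.3109, 0.1999]
tool_rot: [[-0.0, -0.927, 0.375], [0.0, 0.375, 0.927], [-1.0, 0.0, -0.0]]
wrist_force: [-0.0, 0.3, -0.2]
gripper_width: 0.998
```

```bash
python3 - <<'E'
from h import *
im,p=snap('wrist','wk1'); o=robot.get_obs(); print(o['tool_pos'],o['tool_rot'].round(3).tolist(),o['time'])
print(proj(p,[[.444,.3155,.037]]))
E
```

```text
[0.39937336 0.31089565 0.19993837] [[-0.0, -0.927, 0.375], [0.0, 0.375, 0.927], [-1.0, 0.0, -0.0]] 1.2
[[295.21188751 223.94799415]]
```

View pics/wk1.png

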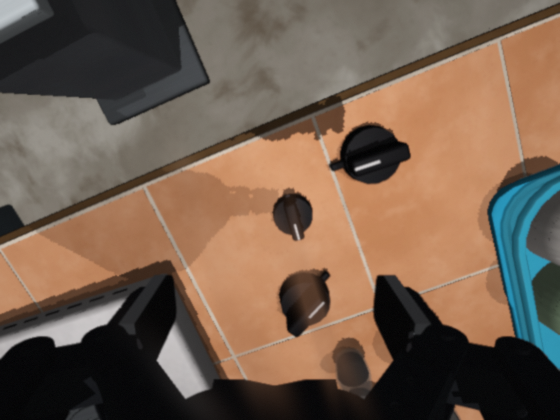

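```bash
python3 - <<'E'
from h import *
a,p=load('wk1')
cv2.imwrite('pics/crop2.png',cv2.resize(a[175:260,250:340],(800,755)[:2],interpolation=cv2.INTER_CUBIC)[:600] if 0 else cv2.resize(a[180:255,245:345],(800,600),interpolation=cv2.INTER_CUBIC))
E
```

```text
(no output)
```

View pics/crop2.png

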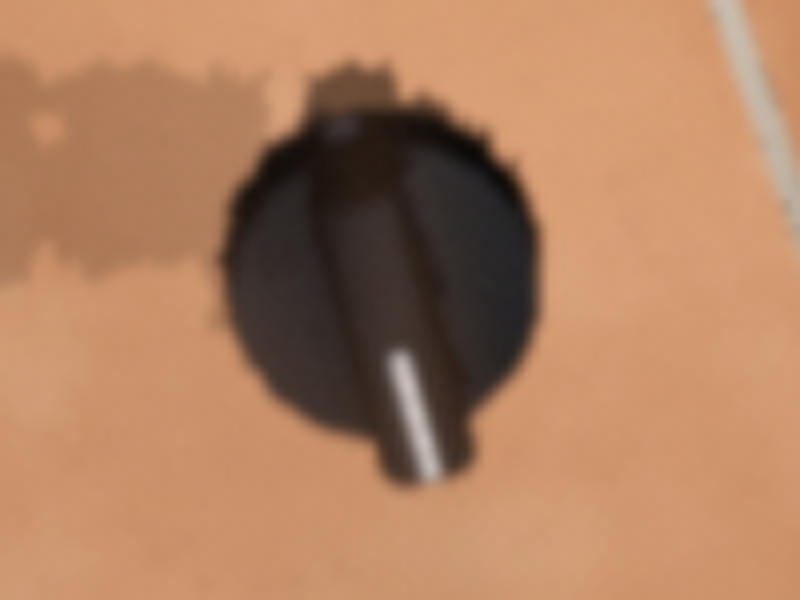

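Knob B is at (293,214). Its white line runs from (295,224) to (299,240), so +x points down in this picture, away from the robot, and the tab is hidden under that end. Next I'll estimate the cooker's yaw and move over its strip.

```bash
python3 - <<'E'
from h import *
a,p=load('scene0');w,q=load('wk1')
f=lambda x,y:(205+x/5,160+y/5)
A=onz(p,f(592,268),.055);B=onz(p,f(688,190),.055);print(A,B,np.degrees(np.arctan2(*(A-B)[[1,0]])))
for t in [(590,223),(665,254)]: print('tick',onz(p,f(*t),.055))
P=onz(q,(294.75,224),.037);Q=onz(q,(299,239.75),.037);print(P,Q,np.degrees(np.arctan2(*(Q-P)[[1,0]])))
E
```

```text
[0.48196096 0.01216526 0.055     ] [ 0.47299682 -0.07666064  0.055     ] 84.23733484004431
tick [ 0.50091543 -0.02243351  0.055     ]
tick [ 0.45749433 -0.01797153  0.055     ]
[0.44387209 0.31503344 0.037     ] [0.46195748 0.31287305 0.037     ] -6.811980830212936
```

Emit:
{"name": "carry_out", "arguments": {"steps": [[[0,-26,-48,0,0,0,1],[0,-26,-48,0,0,0,1],[0,-26,-48,0,0,0,1],[0,-26,-48,0,0,0,1],[0,-25,-47,0,0,0,1],[0,0,0,0,0,0,1],[0,0,0,0,0,0,1],[0,0,0,0,0,0,1]]]}}

```text
time: 2.2
tool_pos: [0.4296, 0.0415, 0.1999]
tool_rot: [[-0.0, -0.927, 0.374], [0.0, 0.374, 0.927], [-1.0, 0.0, 0.0]]
wrist_force: [0.8, 0.3, 0.9]
gripper_width: 1.0
```

```bash
python3 - <<'E'
from h import *
im,p=snap('wrist','wc1'); o=robot.get_obs(); print(o['tool_pos'],o['tool_rot'].round(3).tolist(),o['joints'].round(1),o['time'])
E
```

```text
[0.42963275 0.04144804 0.19988635] [[-0.0, -0.927, 0.374], [0.0, 0.374, 0.927], [-1.0, 0.0, 0.0]] [  5.5   4.2 -11.4  74.4   0.   27.5] 2.25
```

View pics/wc1.png

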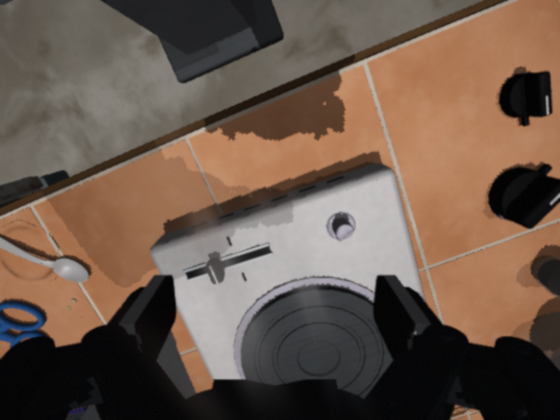

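The wrist view shows the track from (187,276) to (271,249), the grip at (214,266), ticks at (230,241) and (243,277), and the spindle at (342,225). I'll enlarge it for accuracy.

```bash
python3 - <<'E'
from h import *
a,p=load('wc1')
cv2.imwrite('pics/crop3.png',cv2.resize(a[225:295,175:285],(800,509),interpolation=cv2.INTER_CUBIC))
cv2.imwrite('pics/crop4.png',cv2.resize(a[200:250,312:372],(720,600),interpolation=cv2.INTER_CUBIC))
E
```

```text
(no output)
```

View pics/crop3.png

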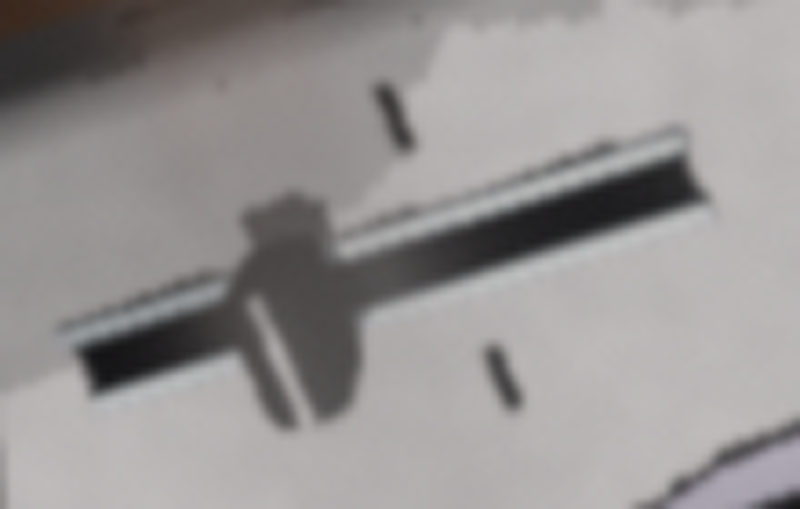

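View pics/crop4.png

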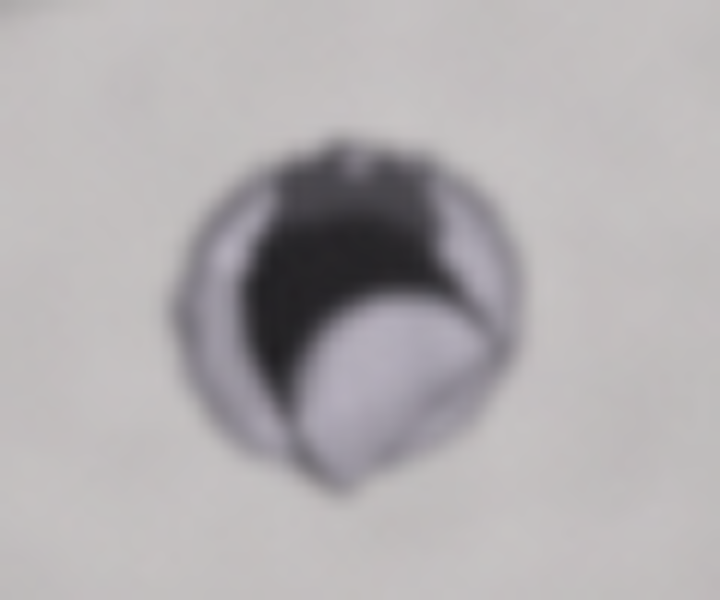

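```bash
python3 - <<'E'
from h import *
a,p=load('wc1');s,q=load('scene0')
f=lambda x,y:(175+x/7.273,225+y/7.273)
g=lambda x,y:(312+x/12,200+y/12)
yaw=lambda d:np.degrees(np.arctan2(d[1],d[0]))
A=onz(p,f(85,368),.055);B=onz(p,f(700,178),.055);print('track',A,B,yaw(B-A),np.linalg.norm(B-A))
t1=onz(p,f(394,118),.055);t2=onz(p,f(502,376),.055);print('off',(t1+t2)/2,yaw(t2-t1))
L1=onz(p,f(253,298),.076);L2=onz(p,f(308,420),.076);print('grip',(L1+L2)/2,yaw(L2-L1),np.linalg.norm(L2-L1))
F1=onz(p,g(345,485),.077);F2=onz(p,g(505,350),.077);m=(F1+F2)/2;d=F2-F1
n=np.array([d[1],-d[0],0])/np.linalg.norm(d)
print('flat',F1,F2,np.linalg.norm(d),yaw(n),yaw(-n)); 
for sg in(1,-1): print(m-sg*n*.003)
# two-view heights
S=lambda x,y:(205+x/5,160+y/5)
print('tip tri',tri((p,g(385,390)),(q,S(515,308))))
print('grip tri',tri((p,f(281,358)),(q,S(662,187))))
print('tick tri',tri((p,f(394,118)),(q,S(665,254))),tri((p,f(502,376)),(q,S(590,223))))
u=np.array([np.cos(np.radians(-5.8)),np.sin(np.radians(-5.8))])
E
```

```text
track [ 0.47875508 -0.07730237  0.055     ] [0.4845392  0.01518207 0.055     ] 86.42129104531313 0.09266513517858742
off [ 0.48130881 -0.0215425   0.055     ] -2.735790337536905
grip [ 0.47963475 -0.04289046  0.076     ] -2.5793677194483657 0.019057417221126197
flat [0.49198367 0.08243904 0.077     ] [0.48607491 0.09747499 0.077     ] 0.016155283851136272 21.453595855429572 -158.54640414457046
[0.48623715 0.08885977 0.077     ]
[0.49182143 0.09105426 0.077     ]
tip tri (array([0.48502342, 0.08772856, 0.07607707]), [0.0009876218578264552, 0.0009876218578263396])
grip tri (array([ 0.47643156, -0.04329009,  0.07522354]), [0.0031530023453091895, 0.0031530023453091075])
tick tri (array([ 0.46006375, -0.02139621,  0.05258638]), [0.0010967461020300693, 0.0010967461020301127]) (array([ 0.50154878, -0.0225634 ,  0.05504456]), [0.0005763276828033024, 0.0005763276828031427])
```

The readings agree: the track is 92.7 mm including the grip's length, cooker yaw is about -3.3°, and the off mark is at (0.4813,-0.0215). The spindle is at (0.4865,0.0885) with its flat facing about 21°, and the heights triangulate to 0.075–0.076 and 0.053–0.055. I'll approach the switch grip.

Emit:
{"name": "carry_out", "arguments": {"steps": [[[0,0,0,-9.2,0,0,0.6],[0,0,0,-9.2,0,0,0.6],[20,-28,-41,0,0,0,0.6],[30,-27,-40,0,0,0,0.6],[30,0,0,0,0,0,0.6],[20,0,0,0,0,0,0.6],[0,0,0,0,0,0,0.6],[0,0,0,0,0,0,0.6]]]}}

```text
time: 3.25
tool_pos: [0.4799, -0.0436, 0.1008]
tool_rot: [[0.001, -0.998, 0.064], [-0.0, 0.064, 0.998], [-1.0, -0.001, -0.0]]
wrist_force: [0.1, 0.4, -0.3]
gripper_width: 0.6
```

```bash
python3 - <<'E'
from h import *
im,p=snap('wrist','wc2'); o=robot.get_obs(); print(o['tool_pos'],o['tool_rot'].round(3).tolist(),o['wrist_force'])
print(proj(p,[o['tool_pos'],[.4797,-.0429,.076],[.4813,-.0215,.055],[.4865,.0885,.077]]))
E
```

```text
[ 0.48007616 -0.04371459  0.10096232] [[0.001, -0.998, 0.064], [-0.0, 0.064, 0.998], [-1.0, -0.001, -0.0]] [-1.23822851  0.23923502  0.15465788]
[[275.87919742 250.89700898]
 [276.97991166 234.37287419]
 [308.29735906 223.86925783]
 [487.58140755 232.04608449]]
```

View pics/wc2.png

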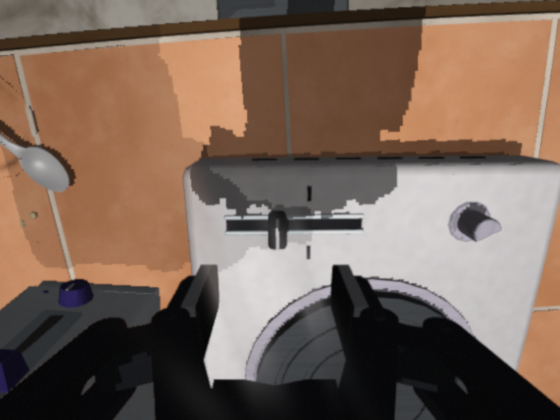

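The grip is at (278,230) and the predicted pixel was (277,234). The ticks are at (309,193) and (308,252), also as predicted. I'll descend and close on the grip.

Emit:
{"name": "carry_out", "arguments": {"steps": [[[20,1,1,0,0,0,0.6],[19,1,0,0,0,0,0.6],[0,0,0,0,0,0,0.3],[0,0,0,0,0,0,0],[0,0,0,0,0,0,0],[0,0,0,0,0,0,0],[0,0,0,0,0,0,0],[0,0,0,0,0,0,0]]]}}

```text
time: 4.3
tool_pos: [0.4774, -0.043, 0.061]
tool_rot: [[0.0, -0.998, 0.065], [0.0, 0.065, 0.998], [-1.0, 0.0, 0.0]]
wrist_force: [-0.4, -0.3, -0.3]
gripper_width: 0.004
```

```bash
python3 - <<'E'
from h import *
im,p=snap('wrist','wc3'); o=robot.get_obs(); print(o['tool_pos'],o['gripper_width'],o['wrist_force'])
cv2.imwrite('pics/crop5.png',cv2.resize(im[170:320,190:390],(800,600),interpolation=cv2.INTER_CUBIC))
E
```

```text
[ 0.47743994 -0.04301595  0.06092191] -0.001086322185403186 [-0.56787348 -0.40848572 -0.90589446]
```

View pics/crop5.png

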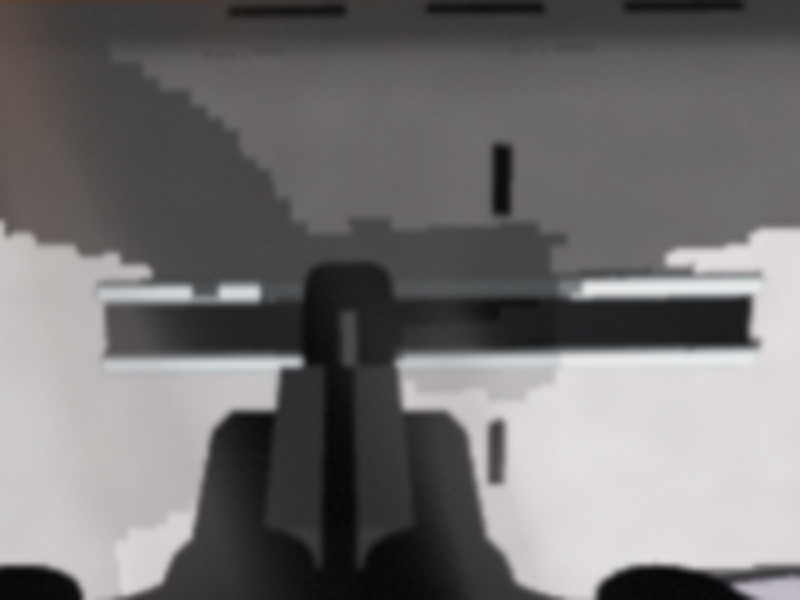

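```bash
python3 - <<'E'
from h import *
im,p=load('wc3')
z=[.061,.076,.080,.09]
for h in z: print(h,(proj(p,[[.4774,-.043,h]])-[190,170])*4)
print('track mid',(proj(p,[[.4800,-.0429,.055]])-[190,170])*4)
cv2.imwrite('pics/v5.png',im)
for n in('scene','side'): snap(n,n+'3')
a,_=load('scene3');b,_=load('side3')
o=np.hstack([cv2.resize(a[150:250,290:390],(400,400),interpolation=cv2.INTER_CUBIC),cv2.resize(b[190:270,230:310],(400,400),interpolation=cv2.INTER_CUBIC)]);cv2.imwrite('pics/crop6.png',o)
E
```

```text
0.061 [[344.58724099 321.31506129]]
0.076 [[345.17154933 367.52220982]]
0.08 [[345.34381584 381.15104787]]
0.09 [[345.80991797 418.04036932]]
track mid [[346.25377585 321.56254826]]
```

View pics/crop6.png

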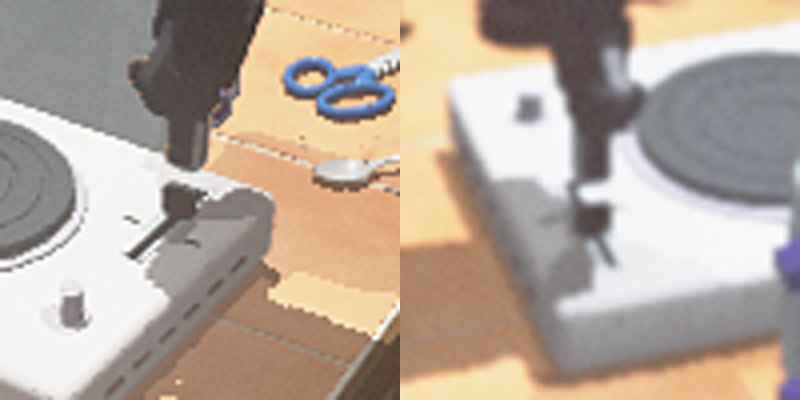

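View pics/v5.png

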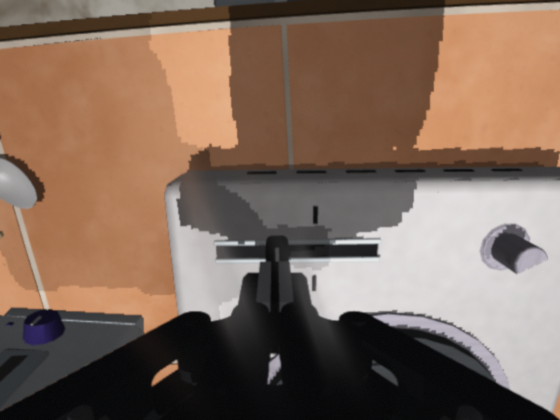

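```bash
python3 - <<'E'
from h import *
im,p=load('wc3')
for h in [.061,.07,.076,.080,.085,.09,.1]: print(h,[((proj(p,[[.4774+dx,-.043,h]])-[190,170])*4)[0].round(0).tolist() for dx in(-.011,0,.011)])
a,q=load('scene3');b,r=load('side3')
for h in [.061,.07,.076,.080,.085,.09]: print(h,(proj(q,[[.4774,-.043,h]])-[290,150])*4,(proj(r,[[.4774,-.043,h]])-[230,190])*5)
E
```

```text
0.061 [[339.0, 246.0], [345.0, 321.0], [350.0, 394.0]]
0.07 [[339.0, 270.0], [345.0, 348.0], [350.0, 423.0]]
0.076 [[340.0, 287.0], [345.0, 368.0], [351.0, 445.0]]
0.08 [[340.0, 299.0], [345.0, 381.0], [351.0, 460.0]]
0.085 [[340.0, 315.0], [346.0, 399.0], [351.0, 480.0]]
0.09 [[340.0, 332.0], [346.0, 418.0], [352.0, 500.0]]
0.1 [[340.0, 369.0], [346.0, 460.0], [353.0, 546.0]]
0.061 [[181.5164773  206.37735986]] [[190.73965841 226.72474099]]
0.07 [[182.69167444 194.20078548]] [[190.55367205 213.46591685]]
0.076 [[183.48025151 186.02600747]] [[190.4290232 204.5708523]]
0.08 [[184.00825838 180.55058903]] [[190.34562998 198.61581342]]
0.085 [[184.67085682 173.67736947]] [[190.24105633 191.14373856]]
0.09 [[185.33634847 166.77179455]] [[190.13611219 183.64008293]]
```

The fingers shut on nothing. In all three views the shut tips end 12–15 mm above the grip, at z≈0.088 while the TCP reads 0.061. So the visible tips lie about 27 mm behind the reported TCP. I'll reopen, go 22 mm lower and look again.

Emit:
{"name": "carry_out", "arguments": {"steps": [[[0,0,0,0,0,0,0.5],[0,0,0,0,0,0,0.5],[0,0,0,0,0,0,0.5],[11,-1,0,0,0,0,0.5],[11,-1,0,0,0,0,0.5],[0,0,0,0,0,0,0.5],[0,0,0,0,0,0,0.5],[0,0,0,0,0,0,0.5]]]}}

```text
time: 5.45
tool_pos: [0.4796, -0.0432, 0.0392]
tool_rot: [[0.0, -0.998, 0.065], [-0.0, 0.065, 0.998], [-1.0, -0.0, -0.0]]
wrist_force: [0.7, 0.2, -0.7]
gripper_width: 0.497
```

```bash
python3 - <<'E'
from h import *
a,_=snap('scene','scene4');b,_=snap('side','side4');c,_=snap('wrist','wrist4')
o=np.hstack([cv2.resize(a[150:250,290:390],(400,400),interpolation=cv2.INTER_CUBIC),cv2.resize(c[170:320,205:355],(400,400),interpolation=cv2.INTER_CUBIC)]);cv2.imwrite('pics/crop7.png',o)
E
```

```text
(no output)
```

View pics/crop7.png

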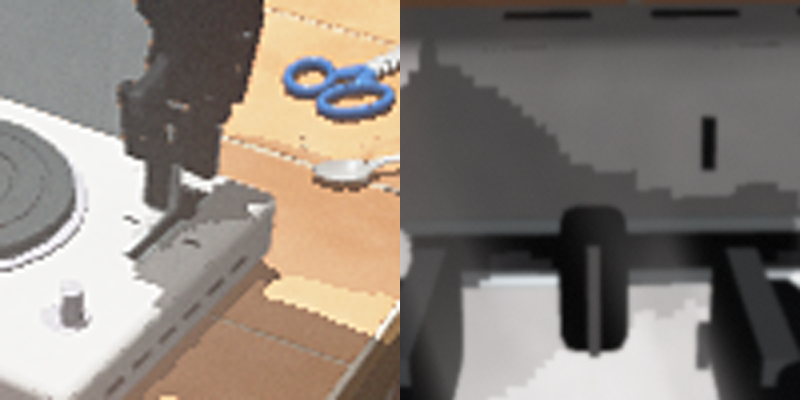

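No contact force with the TCP reading 0.039, which is below the 55 mm face, so the offset is real. The fingers stand on either side of the grip, and I'll close them.

Emit:
{"name": "carry_out", "arguments": {"steps": [[[0,0,0,0,0,0,0.25],[0,0,0,0,0,0,0.1],[0,0,0,0,0,0,0.1],[0,0,0,0,0,0,0],[0,0,0,0,0,0,0],[0,0,0,0,0,0,0],[0,0,0,0,0,0,0],[0,0,0,0,0,0,0]]]}}

```text
time: 6.6
tool_pos: [0.4795, -0.0431, 0.0392]
tool_rot: [[0.0, -0.998, 0.064], [0.0, 0.064, 0.998], [-1.0, -0.0, 0.0]]
wrist_force: [-1.6, 1.8, 6.2]
gripper_width: 0.113
```

```bash
python3 - <<'E'
from h import *
a,_=snap('scene','scene5');c,_=snap('wrist','wrist5');print(robot.get_obs()['gripper_width'],robot.get_obs()['wrist_force'])
o=np.hstack([cv2.resize(a[150:250,290:390],(400,400),interpolation=cv2.INTER_CUBIC),cv2.resize(c[170:320,205:355],(400,400),interpolation=cv2.INTER_CUBIC)]);cv2.imwrite('pics/crop8.png',o)
E
```

```text
0.11182293572772053 [-1.29972032  0.63525494  5.29714811]
```

View pics/crop8.png

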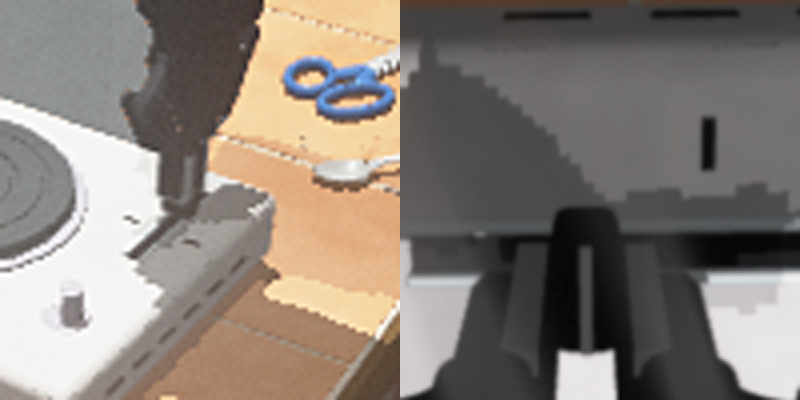

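The switch grip is held (opening 0.11). I'll slide it 21.5 mm along the track.

Emit:
{"name": "carry_out", "arguments": {"steps": [[[0,0,4,0,0,0,0],[0,0,4,0,0,0,0],[0,0,4,0,0,0,0],[0,0,4,0,0,0,0],[0,0,4,0,0,0,0],[0,0,1.5,0,0,0,0],[0,0,0,0,0,0,0],[0,0,0,0,0,0,0]]]}}

```text
time: 7.7
tool_pos: [0.4807, -0.0216, 0.0392]
tool_rot: [[-0.0, -0.998, 0.064], [0.0, 0.064, 0.998], [-1.0, 0.0, 0.0]]
wrist_force: [-4.7, 1.3, 7.2]
gripper_width: 0.109
```

```bash
python3 - <<'E'
from h import *
c,p=snap('wrist','wrist6');print(robot.get_obs()['gripper_width'],robot.get_obs()['wrist_force'])
cv2.imwrite('pics/crop9.png',cv2.resize(c[170:320,180:380],(800,600),interpolation=cv2.INTER_CUBIC))
E
```

```text
0.11319783770932243 [-3.08799993  1.07394928  6.94291471]
```

View pics/crop9.png

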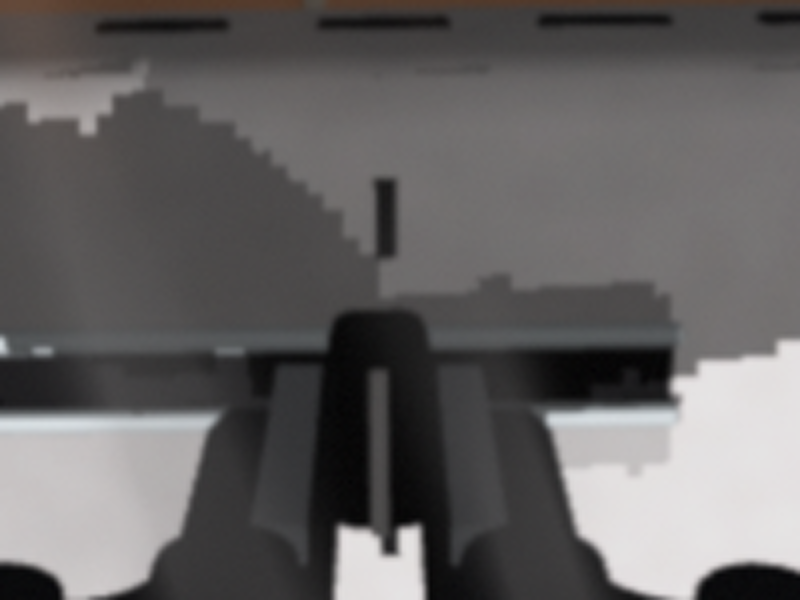

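The white line is level with the ticks to about 1 mm (line at crop x 378, ticks at 385 and 390). I'll nudge it 1 mm, release and lift.

Emit:
{"name": "carry_out", "arguments": {"steps": [[[0,0,1,0,0,0,0],[0,0,0,0,0,0,0],[0,0,0,0,0,0,0.4],[0,0,0,0,0,0,0.4],[0,0,0,0,0,0,0.4],[-40,0,0,0,0,0,0.4],[-55,0,30,0,0,0,0.4],[-30,20,55,0,0,0,0.4]]]}}

```text
time: 8.75
tool_pos: [0.4686, 0.0628, 0.1648]
tool_rot: [[0.003, -0.998, 0.067], [0.0, 0.067, 0.998], [-1.0, -0.003, 0.0]]
wrist_force: [1.7, 1.2, -1.3]
gripper_width: 0.403
```

Emit:
{"name": "carry_out", "arguments": {"steps": [[[0,0,5,0,0,0,0.7],[0,0,0,0,0,0,0.7],[0,0,0,0,0,0,0.7],[0,0,0,0,0,0,0.7],[0,0,0,0,0,0,0.7],[0,0,0,0,0,0,0.7],[0,0,0,0,0,0,0.7],[0,0,0,0,0,0,0.7]]]}}

```text
time: 9.75
tool_pos: [0.4676, 0.0675, 0.1623]
tool_rot: [[0.0, -0.998, 0.065], [0.0, 0.065, 0.998], [-1.0, -0.0, 0.0]]
wrist_force: [0.2, 0.0, -0.0]
gripper_width: 0.695
```

```bash
python3 - <<'E'
from h import *
c,p=snap('wrist','wrist7');o=robot.get_obs();print(o['tool_pos'],o['joints'].round(1))
uv=proj(p,[[.4865,.0885,.077]])[0];print(uv); u,v=uv.round().astype(int)
cv2.imwrite('pics/w7.png',c)
x0,y0=u-40,v-30;print(x0,y0)
cv2.imwrite('pics/crop10.png',cv2.resize(c[y0:y0+60,x0:x0+80],(800,600),interpolation=cv2.INTER_CUBIC))
E
```

```text
[0.46757545 0.06755435 0.16230865] [  8.2   9.6 -10.7  69.8  -0.   11.9]
[303.04348413 228.88336976]
263 199
```

View pics/w7.png

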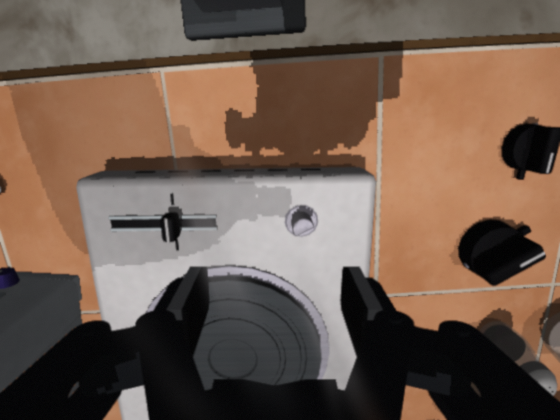

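View pics/crop10.png

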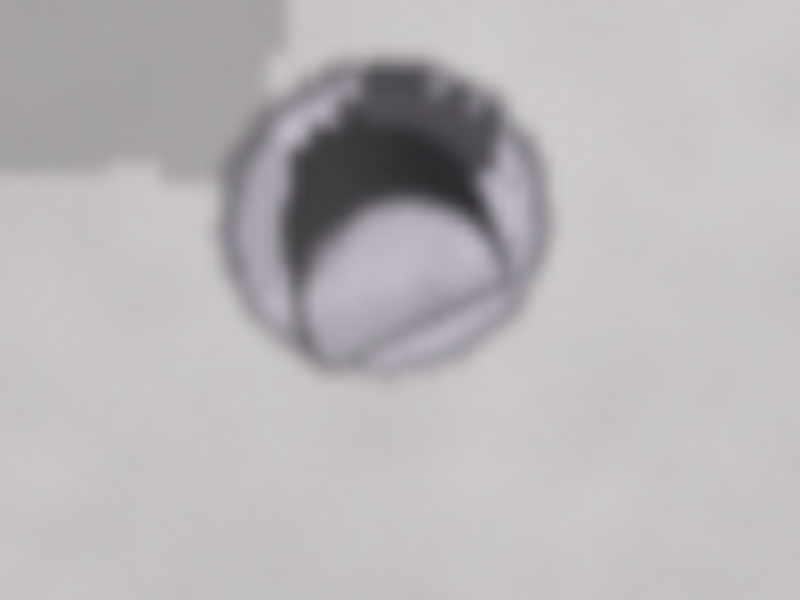

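```bash
python3 - <<'E'
from h import *
c,p=load('wrist7')
g=lambda x,y:(263+x/10,199+y/10)
yaw=lambda d:np.degrees(np.arctan2(d[1],d[0]))
F1=onz(p,g(335,362),.077);F2=onz(p,g(510,289),.077);d=F2-F1;n=np.array([d[1],-d[0],0])/np.linalg.norm(d)
print(np.linalg.norm(d),yaw(n),(F1+F2)/2-.003*n)
arc=[onz(p,g(*t),.077)[:2] for t in [(305,290),(330,235),(365,208),(410,196),(450,205),(480,232),(503,265)]]
A=np.array([[2*x,2*y,1] for x,y in arc]);b=np.array([x*x+y*y for x,y in arc]);s=np.linalg.lstsq(A,b,rcond=None)[0];print('arc',s[:2],np.sqrt(s[2]+s[0]**2+s[1]**2))
print('collar',onz(p,g(385,217),.0565))
f=lambda x,y:(x,y)
# switch: line vs ticks
cv2.imwrite('pics/crop11.png',cv2.resize(c[185:255,105:225],(800,467),interpolation=cv2.INTER_CUBIC))
E
```

```text
0.015318232346369245 20.339207259821986 [0.48609645 0.08912031 0.077     ]
arc [0.48601997 0.08894377] 0.00803625949496209
collar [0.48627113 0.08882189 0.0565    ]
```

View pics/crop11.png

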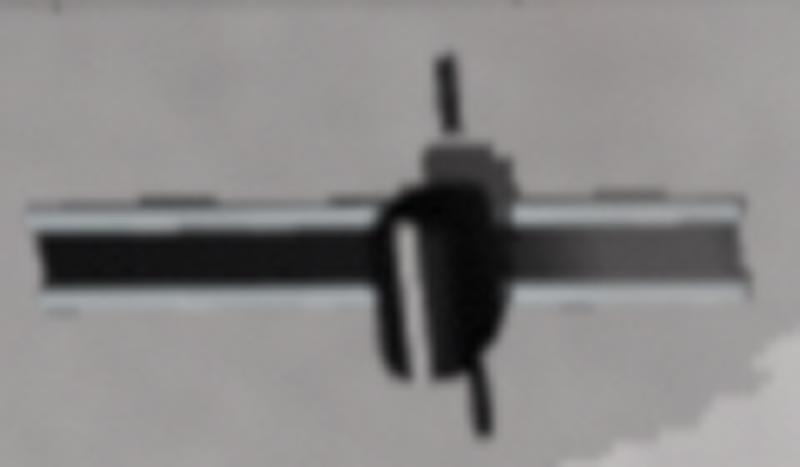

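```bash
python3 - <<'E'
from h import *
c,p=load('wrist7');g=lambda x,y:(105+x/6.667,185+y/6.667)
l=(onz(p,g(402,225),.076)+onz(p,g(425,375),.076))/2;t=(onz(p,g(450,95),.055)+onz(p,g(483,400),.055))/2
print(l,t,l-t)
E
```

```text
[ 0.48065129 -0.02166893  0.076     ] [ 0.48123639 -0.0210917   0.055     ] [-0.0005851  -0.00057723  0.021     ]
```

Emit:
{"name": "carry_out", "arguments": {"steps": [[[0,15,55,0,0,0,0.6],[0,15,55,0,0,0,0.6],[0,16,55,0,0,0,0.6],[0,16,55,0,0,0,0.6],[0,0,0,3.3,0,0,0.6],[0,0,0,0,0,0,0.6],[0,0,0,0,0,0,0.6],[0,0,0,0,0,0,0.6]]]}}

```text
time: 10.8
tool_pos: [0.4202, 0.2905, 0.1624]
tool_rot: [[0.0, -0.992, 0.122], [0.0, 0.122, 0.992], [-1.0, -0.0, 0.0]]
wrist_force: [0.3, -0.1, -0.2]
gripper_width: 0.602
```

```bash
python3 - <<'E'
from h import *
c,p=snap('wrist','wrist8');o=robot.get_obs();print(o['tool_pos'],o['joints'].round(1))
uv=proj(p,[[.444,.3155,.03]])[0];print(uv); u,v=uv.round().astype(int)
x0,y0=u-56,v-42;print(x0,y0)
cv2.imwrite('pics/crop12.png',cv2.resize(c[y0:y0+84,x0:x0+112],(784,588),interpolation=cv2.INTER_CUBIC))
E
```

```text
[0.42016513 0.29057591 0.16237138] [34.7 14.  -5.1 70.9 -0.  41.7]
[304.81525079 215.19515333]
249 173
```

View pics/crop12.png

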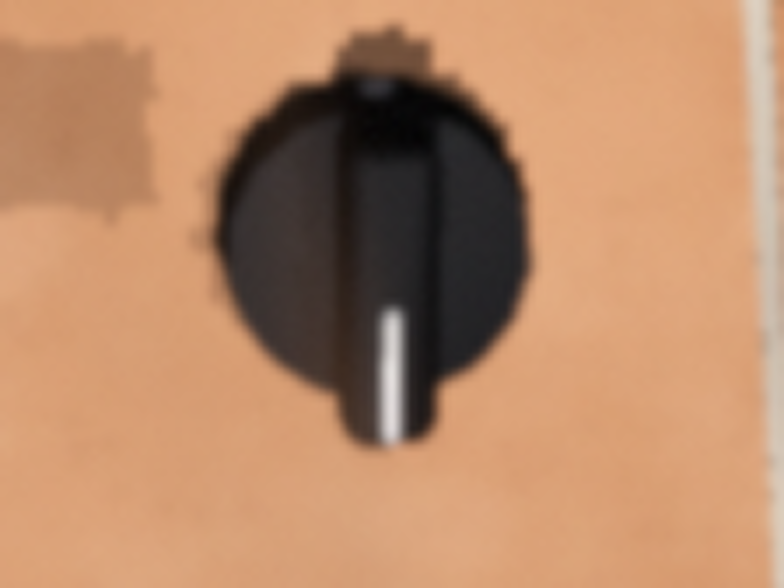

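```bash
python3 - <<'E'
from h import *
c,p=load('wrist8');_,q=load('wk1');_,s=load('scene0');_,sd=load('side0')
g=lambda x,y:(249+x/7,173+y/7)
print('outer',tri((p,g(391,440)),(q,(298.9,239.6))));print('inner',tri((p,g(392,308)),(q,(294.7,224))))
S=lambda x,y:(205+x/4,255+y/4)
print('scene outer/inner',tri((p,g(391,440)),(s,S(233,172))),tri((p,g(392,308)),(s,S(258,186))))
O=onz(p,g(391,440),.037);I=onz(p,g(392,308),.037);d=O-I;print(O,I,np.linalg.norm(d),np.degrees(np.arctan2(d[1],d[0])))
print('bar mid',onz(p,g(394,(155+443)/2),.037), onz(p,g(394,155),.037),onz(p,g(394,445),.037))
# skirt circle top z=.016
pts=np.array([onz(p,g(*t),.016)[:2] for t in [(228,235),(245,300),(285,360),(330,388),(527,240),(508,310),(470,362),(440,382)]])
A=np.c_[2*pts,np.ones(len(pts))];r=np.linalg.lstsq(A,(pts**2).sum(1),rcond=None)[0];print('skirt',r[:2],np.sqrt(r[2]+r[:2]@r[:2]))
E
```

```text
outer (array([0.46078097, 0.31304281, 0.03976377]), [8.969301065490755e-05, 8.969301065482797e-05])
inner (array([0.44326466, 0.31506317, 0.03828955]), [0.0001476152453178687, 0.00014761524531774542])
scene outer/inner (array([0.46092947, 0.31294215, 0.03481152]), [0.001758524266372784, 0.0017585242663728036]) (array([0.44357227, 0.31509471, 0.03532198]), [0.000485755822563959, 0.0004857558225639837])
[0.46194123 0.31317954 0.037     ] [0.44352749 0.31511735 0.037     ] 0.018515419906923066 -6.007518330854464
bar mid [0.44232647 0.31549915 0.037     ] [0.42296894 0.31739664 0.037     ] [0.46270202 0.31350867 0.037     ]
skirt [0.44216572 0.31524954] 0.020647365402522516
```

The switch now sits 0.6 mm from the mark. The knob axis is at (0.4423,0.3153), its top at about 0.037 as given, and its yaw about -6.5°. I'll descend with half-open fingers and stop short of the skirt.

Emit:
{"name": "carry_out", "arguments": {"steps": [[[15,-10,14,0,0,0,0.45],[20,-9,13,0,0,0,0.45],[40,0,0,0,0,0,0.45],[40,0,0,0,0,0,0.45],[30,0,0,0,0,0,0.45],[15,0,0,0,0,0,0.45],[0,0,0,0,0,0,0.45],[0,0,0,0,0,0,0.45]]]}}

```text
time: 11.85
tool_pos: [0.4428, 0.316, 0.0035]
tool_rot: [[0.001, -0.993, 0.122], [0.001, 0.122, 0.993], [-1.0, -0.001, 0.001]]
wrist_force: [-0.6, 0.3, 0.4]
gripper_width: 0.45
```

```bash
python3 - <<'E'
from h import *
a,_=snap('scene','scene9');c,p=snap('wrist','wrist9');o=robot.get_obs();print(o['tool_pos'],o['wrist_force'])
o=np.hstack([cv2.resize(a[265:335,225:295],(400,400),interpolation=cv2.INTER_CUBIC),cv2.resize(c[170:320,205:355],(400,400),interpolation=cv2.INTER_CUBIC)]);cv2.imwrite('pics/crop13.png',o)
E
```

```text
[0.44280432 0.3160706  0.00347892] [0.14162043 0.08005662 0.21942544]
```

View pics/crop13.png

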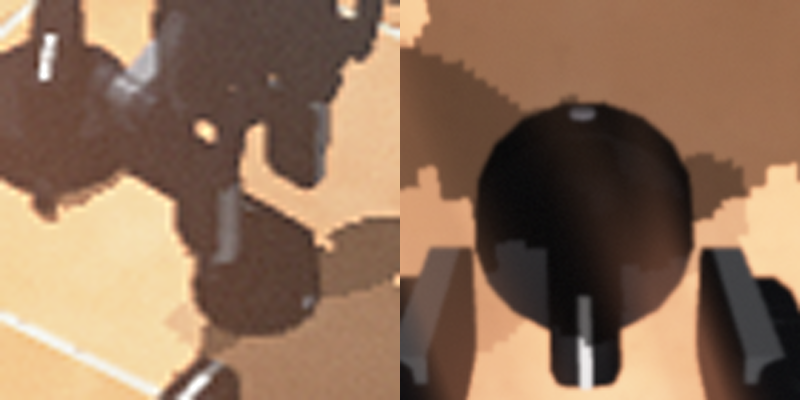

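The fingers flank the bar evenly (inner edges at crop x 473 and 700, white line at 586). I'll go 8 mm further down and close.

Emit:
{"name": "carry_out", "arguments": {"steps": [[[8,0.5,-0.5,0,0,0,0.45],[0,0,0,0,0,0,0.45],[0,0,0,0,0,0,0.2],[0,0,0,0,0,0,0],[0,0,0,0,0,0,0],[0,0,0,0,0,0,0],[0,0,0,0,0,0,0],[0,0,0,0,0,0,0]]]}}

```text
time: 12.95
tool_pos: [0.4417, 0.3153, -0.0055]
tool_rot: [[0.0, -0.993, 0.122], [0.0, 0.122, 0.993], [-1.0, -0.0, 0.0]]
wrist_force: [-0.3, 1.8, 4.6]
gripper_width: 0.131
```

```bash
python3 - <<'E'
from h import *
a,_=snap('scene','scene10');c,p=snap('wrist','wrist10');o=robot.get_obs();print(o['tool_pos'],o['wrist_force'],o['gripper_width'])
o=np.hstack([cv2.resize(a[265:335,225:295],(400,400),interpolation=cv2.INTER_CUBIC),cv2.resize(c[170:320,205:355],(400,400),interpolation=cv2.INTER_CUBIC)]);cv2.imwrite('pics/crop14.png',o)
E
```

```text
[ 0.44168706  0.31529587 -0.00555011] [0.58160409 1.62986104 5.57712788] 0.13091814285496597
```

View pics/crop14.png

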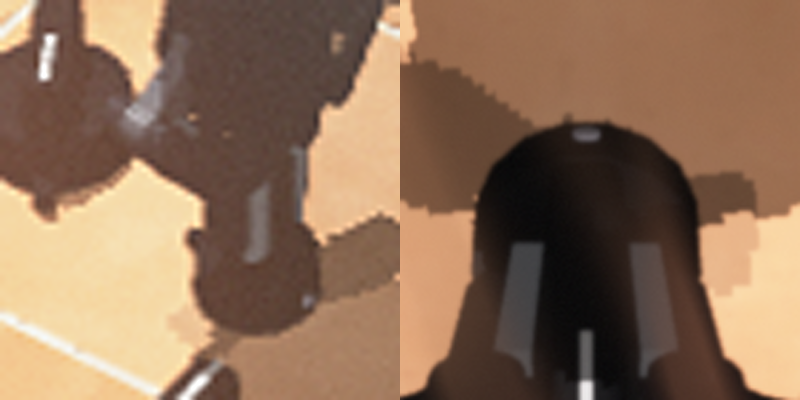

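The bar is gripped (opening 0.131). I'll lift 150 mm and turn by +27.7° of yaw to match the spindle's D.

Emit:
{"name": "carry_out", "arguments": {"steps": [[[-15,0,0,0,0,0,0],[-30,0,0,0,0,0,0],[-35,0,0,-9.2,0,0,0],[-35,0,0,-9.2,0,0,0],[-35,0,0,-9.3,0,0,0],[0,0,0,0,0,0,0],[0,0,0,0,0,0,0],[0,0,0,0,0,0,0]]]}}

```text
time: 14.05
tool_pos: [0.4409, 0.3147, 0.1434]
tool_rot: [[-0.001, -0.936, -0.352], [-0.001, -0.352, 0.936], [-1.0, 0.002, -0.0]]
wrist_force: [-0.7, 0.7, 0.0]
gripper_width: 0.128
```

```bash
python3 - <<'E'
from h import *
o=robot.get_obs();R=o['tool_rot'];t=o['tool_pos'];print(t,R.round(4).tolist(),o['gripper_width'],o['wrist_force'])
print('yaw z',np.degrees(np.arctan2(R[1,2],R[0,2])))
print('delta tool mm',(R.T@(np.array([.4856,.0887,t[2]])-t)*1000).round(1))
snap('wrist','wrist11')
c,p=load('wrist11');cv2.imwrite('pics/crop15.png',cv2.resize(c[150:330,180:380],(800,600)[:2],interpolation=cv2.INTER_CUBIC))
E
```

```text
[0.44091846 0.3146938  0.14338408] [[-0.0014, -0.9359, -0.3523], [-0.0011, -0.3523, 0.9359], [-1.0, 0.0017, -0.0005]] 0.1276948000114262 [-0.70091118  0.71412813  0.02811729]
yaw z 110.63071775675428
delta tool mm [ 2.000e-01  3.780e+01 -2.272e+02]
```

View pics/crop15.png

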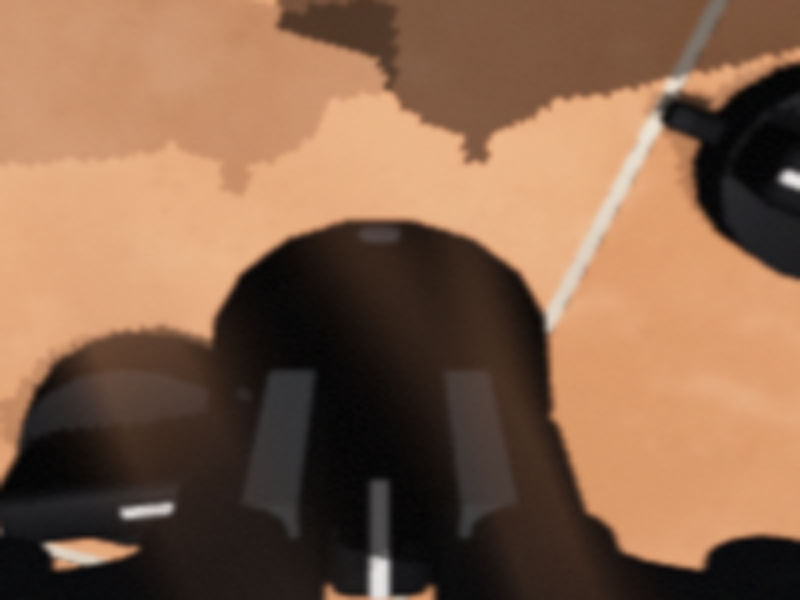

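The knob is held upright and aligned with the tool. Now I'll move above the spindle.

Emit:
{"name": "carry_out", "arguments": {"steps": [[[0,7.6,-45.4,0,0,0,0],[0,7.6,-45.4,0,0,0,0],[0,7.6,-45.4,0,0,0,0],[0,7.5,-45.5,0,0,0,0],[0,7.5,-45.5,0,0,0,0],[0,0,0,0,0,0,0],[20,0,0,0,0,0,0],[20,0,0,0,0,0,0]]]}}

```text
time: 15.1
tool_pos: [0.4862, 0.0897, 0.1034]
tool_rot: [[-0.0, -0.936, -0.353], [0.0, -0.353, 0.936], [-1.0, 0.0, 0.0]]
wrist_force: [0.2, 0.7, -1.2]
gripper_width: 0.128
```

```bash
python3 - <<'E'
from h import *
a,ps=snap('scene','scene12');b,pd=snap('side','side12');c,p=snap('wrist','wrist12')
o=robot.get_obs();R=o['tool_rot'];t=o['tool_pos'];print(t,o['gripper_width'],o['wrist_force'],np.degrees(np.arctan2(R[1,2],R[0,2])))
print('delta tool mm',(R.T@(np.array([.4856,.0887,t[2]])-t)*1000).round(1))
print(proj(ps,[[.4862,.0889,.077]]),proj(pd,[[.4862,.0889,.077]]))
i=np.hstack([cv2.resize(a[180:255,270:345],(400,400),interpolation=cv2.INTER_CUBIC),cv2.resize(b[170:230,225:285],(400,400),interpolation=cv2.INTER_CUBIC)]);cv2.imwrite('pics/crop16.png',i)
E
```

```text
[0.48542167 0.08963092 0.10352209] 0.13253365332313657 [ 0.75368602 -0.77359069  0.06310952] 110.71049587633117
delta tool mm [-0.   0.2 -0.9]
[[306.953076   221.12837356]] [[255.86642439 207.44733496]]
```

View pics/crop16.png

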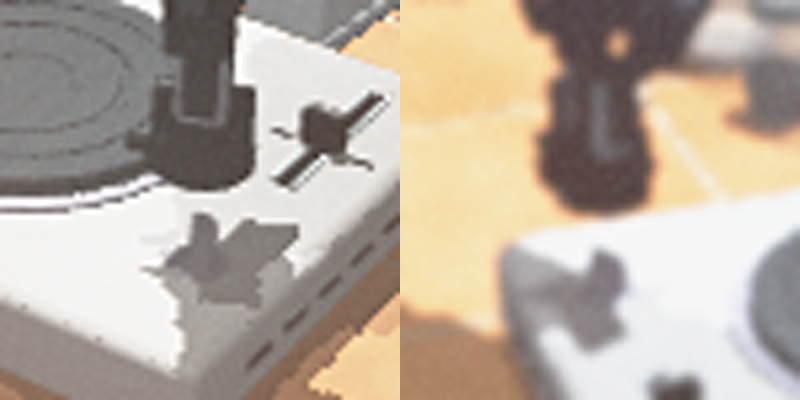

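View pics/wrist12.png

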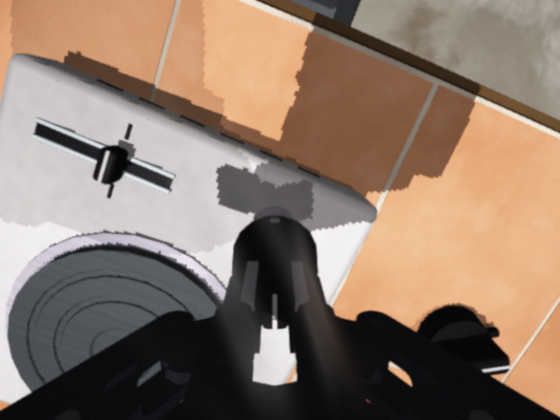

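The knob is over the spindle: in the scene crop the skirt centre is at x≈203 and the spindle is predicted at 197–203. I'll correct 0.9 mm sideways, descend past the tip height and watch the force.

Emit:
{"name": "carry_out", "arguments": {"steps": [[[10,0,-0.9,0,0,0,0],[12,0,0,0,0,0,0],[4,0,0,0,0,0,0],[3,0,0,0,0,0,0],[3,0,0,0,0,0,0],[3,0,0,0,0,0,0],[0,0,0,0,0,0,0],[0,0,0,0,0,0,0]]]}}

```text
time: 16.25
tool_pos: [0.4866, 0.0885, 0.0693]
tool_rot: [[-0.0, -0.935, -0.353], [0.0, -0.353, 0.935], [-1.0, 0.0, 0.0]]
wrist_force: [-1.0, 1.4, -2.2]
gripper_width: 0.127
```

```bash
python3 - <<'E'
from h import *
a,ps=snap('scene','scene13');b,pd=snap('side','side13')
for k in range(1):
  o=robot.get_obs();R=o['tool_rot'];t=o['tool_pos'];print(t,o['gripper_width'],o['wrist_force'],o['moment'],np.degrees(np.arctan2(R[1,2],R[0,2])))
i=np.hstack([cv2.resize(a[180:255,270:345],(400,400),interpolation=cv2.INTER_CUBIC),cv2.resize(b[180:240,225:285],(400,400),interpolation=cv2.INTER_CUBIC)]);cv2.imwrite('pics/crop17.png',i)
E
```

```text
[0.48663764 0.08843764 0.06930354] 0.12988258156261573 [-2.25723182  1.88997521 -1.52975233] [0.36558192 0.3242824  0.0289262 ] 110.69591897448143
```

View pics/crop17.png

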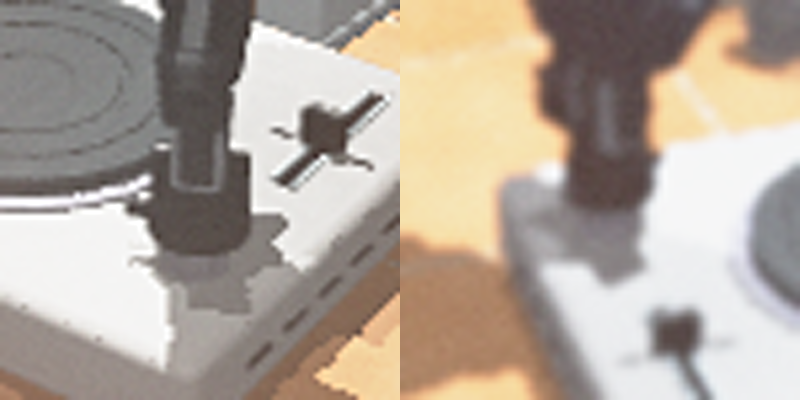

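There is no upward force with the underside about 2 mm below the tip height, and only small lateral contact of about 2–3 N. It has entered, so I'll continue down with a small sideways easing.

Emit:
{"name": "carry_out", "arguments": {"steps": [[[1,0.2,0.3,0,0,0,0],[2,0,0,0,0,0,0],[2,0,0,0,0,0,0],[2,0,0,0,0,0,0],[1,0,0,0,0,0,0],[0,0,0,0,0,0,0],[0,0,0,0,0,0,0],[0,0,0,0,0,0,0]]]}}

```text
time: 17.35
tool_pos: [0.4865, 0.0886, 0.0613]
tool_rot: [[0.0, -0.935, -0.353], [-0.0, -0.353, 0.935], [-1.0, 0.0, -0.0]]
wrist_force: [-0.5, 0.9, -2.1]
gripper_width: 0.133
```

Now 10 mm in with hardly any force. Next: home, then press.

Emit:
{"name": "carry_out", "arguments": {"steps": [[[2,0,0,0,0,0,0],[2,0,0,0,0,0,0],[1,0,0,0,0,0,0],[1,0,0,0,0,0,0],[0,0,0,0,0,0,0],[0,0,0,0,0,0,0],[0,0,0,0,0,0,0],[0,0,0,0,0,0,0]]]}}

```text
time: 18.35
tool_pos: [0.4865, 0.0886, 0.0553]
tool_rot: [[0.0, -0.935, -0.353], [0.0, -0.353, 0.935], [-1.0, -0.0, 0.0]]
wrist_force: [-0.8, 1.6, 4.2]
gripper_width: 0.134
```

The force change of about +6 N fits home contact with the spindle 2–3 mm down. I'll press on towards the stop.

Emit:
{"name": "carry_out", "arguments": {"steps": [[[0.5,0,0,0,0,0,0],[0.5,0,0,0,0,0,0],[0.5,0,0,0,0,0,0],[0.5,0,0,0,0,0,0],[0,0,0,0,0,0,0],[0,0,0,0,0,0,0],[0,0,0,0,0,0,0],[0,0,0,0,0,0,0]]]}}

```text
time: 19.35
tool_pos: [0.4865, 0.0886, 0.0534]
tool_rot: [[0.0, -0.935, -0.353], [0.0, -0.353, 0.935], [-1.0, -0.0, -0.0]]
wrist_force: [-1.6, 2.6, 5.9]
gripper_width: 0.132
```

```bash
python3 - <<'E'
from h import *
a,ps=snap('scene','scene14');b,pd=snap('side','side14');c,p=snap('wrist','wrist14')
o=robot.get_obs();print(o['tool_pos'],o['gripper_width'],o['wrist_force'])
i=np.hstack([cv2.resize(a[190:250,275:335],(400,400),interpolation=cv2.INTER_CUBIC),cv2.resize(c[170:320,205:355],(400,400),interpolation=cv2.INTER_CUBIC)]);cv2.imwrite('pics/crop18.png',i)
E
```

```text
[0.48653242 0.08864023 0.05336208] 0.12748062546755443 [-1.92681969  1.32213821  5.90277271]
```

View pics/crop18.png

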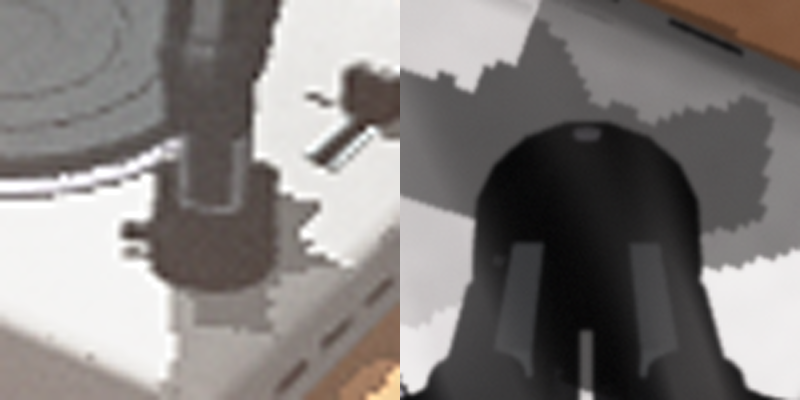

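The force is now about 8 N above free, which is close to the stop. I'll press a little further to feel the stop.

Emit:
{"name": "carry_out", "arguments": {"steps": [[[0.3,0,0,0,0,0,0],[0.3,0,0,0,0,0,0],[0.3,0,0,0,0,0,0],[0,0,0,0,0,0,0],[0,0,0,0,0,0,0],[0,0,0,0,0,0,0],[0,0,0,0,0,0,0],[0,0,0,0,0,0,0]]]}}

```text
time: 20.5
tool_pos: [0.4866, 0.0886, 0.0525]
tool_rot: [[0.0, -0.935, -0.353], [0.0, -0.353, 0.935], [-1.0, -0.0, -0.0]]
wrist_force: [-1.7, 2.9, 6.8]
gripper_width: 0.133
```

Emit:
{"name": "carry_out", "arguments": {"steps": [[[0.4,0,0,0,0,0,0],[0.4,0,0,0,0,0,0],[0,0,0,0,0,0,0],[0,0,0,0,0,0,0],[0,0,0,0,0,0,0],[0,0,0,0,0,0,0],[0,0,0,0,0,0,0],[0,0,0,0,0,0,0]]]}}

```text
time: 21.5
tool_pos: [0.4867, 0.0887, 0.0522]
tool_rot: [[0.001, -0.935, -0.353], [0.0, -0.353, 0.935], [-1.0, -0.001, -0.0]]
wrist_force: [-5.3, 2.0, 16.6]
gripper_width: 0.133
```

The force jumped to 16.6 N and the tool moved only 0.3 of the 0.8 mm commanded, so that is the stop. The underside works out at about 0.058, as the text gives. I'll take a last look before handing in.

```bash
python3 - <<'E'
from h import *
a,ps=snap('scene','scene15');c,p=snap('wrist','wrist15')
o=robot.get_obs();print(o['tool_pos'],o['gripper_width'],o['wrist_force'],o['time'])
i=np.hstack([cv2.resize(a[180:260,275:355],(400,400),interpolation=cv2.INTER_CUBIC),cv2.resize(c[0:420,0:560],(400,300))[:, :] if 0 else cv2.resize(c[90:330,20:360],(400,400))]);cv2.imwrite('pics/crop19.png',i)
E
```

```text
[0.48670564 0.08866441 0.05224013] 0.13005460393888332 [-4.20332935  1.7045655  16.89785565] 21.6
```

View pics/crop19.png

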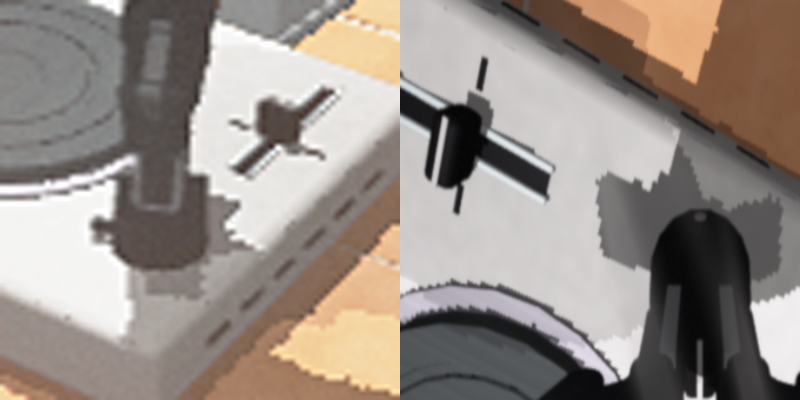

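The knob sits low and upright on the spindle, still between the pads, and the switch is still between its ticks. I'm handing it in.

```bash
python3 -c "
from cell import robot
print(robot.sign_off())"
```

```text
the job is handed in; nothing more can be done
None
```

The job is done and handed in at 21.6 s of the 54 s allowed; sign-off gives no verdict.

**What I did:** I slid the switch to the off mark. I then picked up the smallest of the three knobs, turned it about 28° to match the spindle's D, and pressed it down to the stop. It was still gripped and pressed when I handed in.

**Last checks:**
- **Switch:** its line measured about 0.6 mm from the ticks after I let go. It was still between the ticks in the last picture.
- **Knob fit:** it went onto the spindle with only 2–3 N sideways. The spring then pushed back with 6–9 N, as described.
- **Stop:** at the end the upward force jumped to about 17 N while the arm moved only 0.3 of the 0.8 mm commanded.
- **Height and grip:** the tool height puts the knob's underside about 2.7 mm above the hot plate, against 3 mm given. The opening of 0.13 matches the knob's bar.
- **Other objects:** I stayed clear of the shaker, glass cup and teaspoon, but did not measure them again at the end.

**What disagreed:**
- **Fingertips:** in the pictures the shut fingertips were about 27 mm behind the reported tool point. My first close on the switch therefore shut on nothing. I went lower by that amount and it worked, and the knob grasp used the same correction.
- **Gripper reading:** the opening read 1–3 mm less than the actual widths of the switch grip and the knob bar.

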